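# Dress the chase: base, lino plate, two ornament blocks, planer on top

### The arm

A 6-joint arm with a two-finger parallel gripper is mounted at the origin on a cart in front of the work surface, level with it; the furniture and walls round the work are solid. World frame = base frame: x ahead of the robot, y to its left, z up, the work surface at z = 0. Lengths are in m, angles in rad, forces in N, time in s.
With the tool pointing down it reaches from about 0.425 to 0.95 m from the base axis. Payload 14.7 kg.
Tool frame: the origin (TCP) lies on the centre line of the jaws, within the pads' length; the fingertips stand 19 mm ahead of it and the grasp point (between the pads) is the TCP; z points along the fingers, y is the direction in which the jaws open and shut (so a half turn about z gives the same grasp; the last joint's range is limited). The gripper opens to 85 mm and grips with 20 to 120 N. Pads are 22 mm wide; open, the fingers measure 114 mm over their backs; the gripper's body (76 mm by 85 mm) begins 54 mm behind the grasp point. The pads swing forward as they close: fully open they stand 13 mm farther back than shut.
Start: joints at [-1.192, 0.48, 1.596, -0, 1.065, -0.047], TCP at [0.268, -0.592, 0.25] pointing down, gripper open.
Joint ranges: [-2.75, 2.75], [-0.82, 2.05], [0.23, 2.67], [-1.56, 4.7], [0.09, 2.69], [-2.92, 2.92]. Speed limits (rad/s): [1.89, 1.89, 2.39, 3.01, 3.01, 3.01].

### API

Orientations are given as [roll, pitch, yaw] about the fixed x, y, z axes, in that order (R = Rz(yaw) Ry(pitch) Rx(roll)).
In Python, from plant import arm, cams gives the robot as it stands. The module is installed in compiled form; this text tells all that it offers.
- The arm moves only by the tool send_rows, never from a script. Its argument "steps" is a list of rows, each a list of 6 numbers: the shift along the tool's x, y, z as a fraction of full scale, then the turn, a rotation vector about the tool's x, y, z as a fraction of full scale. In form: [[dx, dy, dz, rx, ry, rz], ...]. A call has 1 to 5 rows; each row is the pose to reach, as a shift and turn from the pose commanded when the call began, along the tool's axes at that moment, turning the shorter way round; what a row does not reach only later rows make up. Full scale, the value 1, is 750 mm for a shift and 2 pi rad for a turn. A row lasts 1/8 s, in which the tool goes at most 62.5 mm and 10.7 degrees, less where a joint would pass 70% of its speed; a pose out of reach is approached as far as the arm can. A call with a number of a shift or a turn outside -1 to 1 is refused whole. A call with a gripper value outside its range is refused whole. "gripper" is the closure, from -1 (fully open) to 1 (shut), set as the call begins (left out, the last holds). The fingers move at their own pace and stop on an object; "grip_force" is the grip in N (left out, the last holds). Time passes only in rows, so rows that repeat a pose let the fingers close. It gives the time, the measured TCP pose, the force and the opening at its end, in the units of the state.
- arm.state(): the state, without advancing time (a new reading comes with each control period).
- cams.capture(name): name is "scene" or "top" or "wrist"; returns a dict with "pixels" (480x640x3 uint8, red, green, blue), "depth" (480x640 float32, m along the optical axis (not along the pixel's ray), 0 where there is no reading), "mtx" (3x3 intrinsics, pixels), "distortion" ([k1, k2, p1, p2, k3] as OpenCV has them; the pictures are not rectified), "rvec" (rotation vector, rad) and "tvec" (3), from world to camera coordinates, as OpenCV has them. Camera axes: x right, y down, z forward; pixel columns grow to the right and rows downward; lengths in m; the calibration is good to about 2 mm. A picture is of the moment at which its call begins.
- arm.sign_off(): hands the job in, once; it reports no verdict.
The state is a dict: "t": time; "joints": joint angles; "dq": joint speeds; "joint_torque": joint torques, N m; "eef_pos": TCP position; "eef_rot": TCP orientation; "force": force on the tool from outside, world axes, zero at the start; "torque": the same for the moment, N m; "finger_gap": finger opening in m.
Only numpy, scipy, OpenCV 4.12 (cv2) and the standard library are available. Lean on these libraries where they do the work, as an engineer would, in place of code of your own. Each camera call takes 0.05 s, during which the arm holds its last target. There are 200 camera calls.

### The job

Make up the forme in the iron chase, working from the middle outwards: first lay the plain base board in the big centre well, then the carved lino plate face up on top of it; next fit the square ornament block and the long ornament block into the one well that fits each (either first). Last of all set the planing block gently, sole down, across the middle of the lino plate, lengthwise along the plate, ready for planing down. Leave the type brush where it lies.

Things in the scene. Friction and masses are not known exactly. Their poses are not given: they have to be found in the camera images.
- base_board: plain plywood mounting board, 62 x 84 x 12 mm (x, y, z), no carving; origin at the centre of its underside, z up. It brings the thin lino plate up to the height of the ornament blocks (23 mm). Grip it across its 62 mm width.
- lino_plate: printing plate, 62 x 84 x 11 mm (x, y, z): grey-brown lino on ply, carved with a border, a sun and furrows; origin at the centre of its underside, z up (face up). Starts face up, flat on the table. Grip it across its 62 mm width. Either way round will do.
- square_block: dark wooden ornament block, 46 x 46 x 23 mm, rosette carved on top; origin at the centre of its underside, z up.
- long_block: dark wooden ornament block, 60 x 34 x 23 mm (x, y, z), two lozenges carved on top; origin at the centre of its underside, z up. Either way round will do.
- planer_block: planing block, a plain beech block 68 x 152 x 40 mm (x, y, z) with a thin leather sole, larger than all the other blocks; origin at the centre of its sole, z up. Grip it across its 68 mm width.
- chase: fixed iron chase; frame and wood furniture 15 mm high (iron bar and quoins on its far side 18). Origin at table height in the middle of the centre well, 70 (x) by 92 mm (y), 4 mm clear all round the board, down to the table. Four corner blocks hold it, so both long sides have a finger gap, 52 mm wide along y, open to 62 mm from the origin along x. Frame: x -76 to 128, y -147 to 166 mm.
- square_well: fixed wood furniture, 15 mm high, round a square well 54 x 54 mm (4 mm clear all round the square block), down to the table. Origin at table height in the middle of the opening, axes parallel to the chase's. It lies 90 mm from the centre well along the chase's y, to either side; the long well is on the other side.
- long_well: fixed wood furniture, 15 mm high, round the long well: opening 68 mm along its x, 42 mm along its y (4 mm clear all round the long block), down to the table. Origin at table height in the middle of the opening, axes parallel to the chase's.
- type_brush: bystander: wooden brush with a handle, 40 x 177 x 42 mm (x, y, z), lying on the table; origin at the middle of its underside. Leave it alone.
Not all that is in view belongs to the job. Leave any blue or orange look-alike of the long_block alone.

How it is judged:
On the way, in this order (a step that is already met when the one before it is completed fails the run):
1. the base board lies flat in the centre well, before the plate and the ornament blocks (horizontal distance between base_board and chase below 0.009 m and z of base_board in the frame of chase below 0.003 m and angle between base_board's own z axis and vertical below 0.05 rad and horizontal distance between square_block and square_well above 0.05 m and horizontal distance between long_block and long_well above 0.05 m and horizontal distance between lino_plate and chase above 0.06 m), for 0.2 s.
2. the lino plate lies on the base board in the centre well, the ornament blocks not yet in (horizontal distance between base_board and chase below 0.009 m and z of base_board in the frame of chase below 0.003 m and angle between each of base_board, lino_plate's own z axis and vertical below 0.05 rad and horizontal distance between lino_plate and base_board below 0.01 m and horizontal distance between lino_plate and chase below 0.01 m and z of lino_plate in the frame of chase between 0.01 and 0.0145 m and angle between the y axis of lino_plate and the y axis of chase, either way round below 0.14 rad and horizontal distance between square_block and square_well above 0.05 m and horizontal distance between long_block and long_well above 0.05 m), for 0.2 s.
3. both ornament blocks stand in their own wells, the planing block not yet on (horizontal distance between base_board and chase below 0.009 m and z of base_board in the frame of chase below 0.003 m and angle between each of base_board, lino_plate, square_block, long_block's own z axis and vertical below 0.05 rad and horizontal distance between lino_plate and base_board below 0.01 m and horizontal distance between lino_plate and chase below 0.01 m and z of lino_plate in the frame of chase between 0.01 and 0.0145 m and angle between the y axis of lino_plate and the y axis of chase, either way round below 0.14 rad and horizontal distance between square_block and square_well below 0.009 m and z of square_block in the frame of square_well below 0.003 m and horizontal distance between long_block and long_well below 0.009 m and z of long_block in the frame of long_well below 0.003 m and horizontal distance between planer_block and lino_plate above 0.1 m), for 0.2 s.
At the end, for the whole second after the job is handed in: Base board down in the centre well, plate face up on it (within 10 mm and 8 degrees of the well), each ornament block down in its own well (9 mm), planing block level on the plate's face, sole down, within 15 mm of its middle and 11 degrees of its length; all released and at rest (horizontal distance between base_board and chase below 0.009 m and z of base_board in the frame of chase below 0.003 m and angle between each of base_board, lino_plate, square_block, long_block's own z axis and vertical below 0.05 rad and horizontal distance between lino_plate and base_board below 0.01 m and horizontal distance between lino_plate and chase below 0.01 m and z of lino_plate in the frame of chase between 0.01 and 0.0145 m and angle between the y axis of lino_plate and the y axis of chase, either way round below 0.14 rad and horizontal distance between square_block and square_well below 0.009 m and z of square_block in the frame of square_well below 0.003 m and horizontal distance between long_block and long_well below 0.009 m and z of long_block in the frame of long_well below 0.003 m and horizontal distance between planer_block and lino_plate below 0.015 m and z of planer_block in the frame of chase between 0.021 and 0.0265 m and angle between planer_block's own z axis and vertical below 0.04 rad and angle between the y axis of planer_block and the y axis of chase, either way round below 0.2 rad and linear speed of each of base_board, lino_plate, square_block, long_block, planer_block below 0.02 m/s); the robot touches nothing.
It fails at once if the type brush is disturbed (moved more than 20 mm) (distance of type_brush from where it was at the start of the episode above 0.02 m).
It fails at once if the planing block is banged onto the plate (more than 60 N) (contact force between planer_block and lino_plate above 60 N).
It also fails if it takes over 109 s, if anything falls off the work surface, if the arm or the gripper's body presses on something with over 40 N, if the wrist force passes 120 N, or if a joint passes its speed limit or range.

## Working session

There is one attempt and no reset: what is moved stays moved. The work goes in short steps, Python scripts to look and compute and a tool call to move; the robot and the scene stay as the last step left them, time stands still between calls to the robot, and variables do not carry over. Pictures are saved under pics/ and viewed, on a budget of 14 in all, crops included, one or two more only if the job needs it, and the job is handed in when it is done.

Besides the shell and the picture viewer there is one more tool, called in YAML: its name, and indented under it one key for each argument. send_rows: Moves the arm, as the interface text tells. Shift numbers are shares of 750 mm and turn numbers shares of 2 pi rad, none past 1 either way. Its arguments: {"type":"object","properties":{"steps":{"type":"array","items":{"type":"array","items":{"type":"number"}}},"gripper":{"type":"number"},"grip_force":{"type":"number"}},"required":["steps"]}

```bash
mkdir -p pics; cat > h.py <<'E'
import numpy as np,cv2
from scipy.spatial.transform import Rotation as R
from plant import arm,cams
def cap(n,save=None):
    c=cams.capture(n)
    if save: cv2.imwrite('pics/'+save+'.png',c['pixels'][:,:,::-1])
    return c
def cloud(c):
    h,w=c['depth'].shape
    u,v=np.meshgrid(np.arange(w),np.arange(h))
    p=cv2.undistortPoints(np.stack([u,v],-1).reshape(-1,1,2).astype(np.float64),c['mtx'],c['distortion']).reshape(h,w,2)
    d=c['depth'].astype(float)
    P=np.dstack([p*d[...,None],d])
    Rm=cv2.Rodrigues(np.array(c['rvec'],float))[0]
    W=(P-np.array(c['tvec'],float).reshape(3))@Rm
    W[d==0]=np.nan
    return W
E
python3 - <<'E'
from h import *
c=cap('top','top0'); np.savez('top0.npz',W=cloud(c),px=c['pixels'])
c2=cap('scene','scene0'); np.savez('scene0.npz',W=cloud(c2),px=c2['pixels'])
W=cloud(c)
for v in (60,240,420):
  for u in (60,320,580): print(u,v,W[v,u].round(3))
print(arm.state())
E
```

```text
60 60 [0.965 0.62  0.002]
320 60 [0.824 0.006 0.37 ]
580 60 [ 0.968 -0.605 -0.002]
60 240 [0.54  0.585 0.045]
320 240 [ 0.543  0.008 -0.002]
580 240 [ 0.542 -0.579  0.024]
60 420 [-0.135  1.038 -0.907]
320 420 [0.261 0.005 0.433]
580 420 [-0.083 -0.927 -0.731]
{'t': 0.1, 'joints': array([-1.19161911e+00,  4.80731483e-01,  1.59678366e+00,  4.43023268e-07,
        1.06509970e+00, -4.65891536e-02]), 'dq': array([ 0.00059713, -0.00141923, -0.00168412,  0.00023787,  0.00096693,
        0.00114841]), 'joint_torque': array([ 1.59272291e-03, -9.52253580e+01, -4.31041646e+01, -2.40818435e-04,
        5.29008583e-03,  6.46565741e-05]), 'eef_pos': array([ 0.26836559, -0.59165098,  0.24977112]), 'eef_rot': array([-3.14057159e+00, -4.79927208e-05,  4.25766135e-01]), 'force': array([ 0.23622919, -0.36029558,  0.8257347 ]), 'torque': array([-0.07961785,  0.01063155,  0.02793786]), 'finger_gap': 0.08525866426187839}
```

View pics/top0.png

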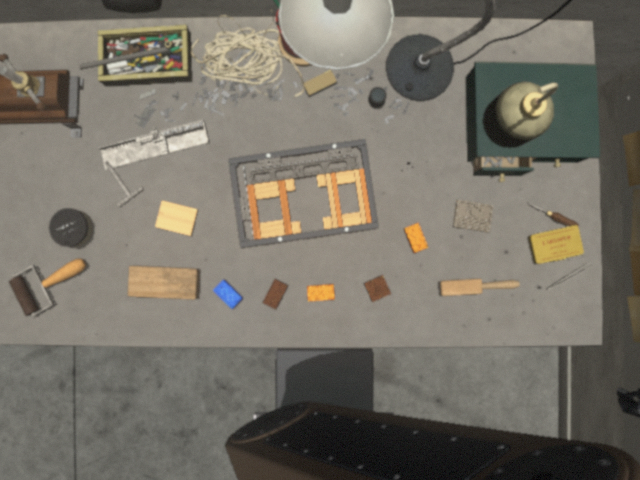

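View pics/scene0.png

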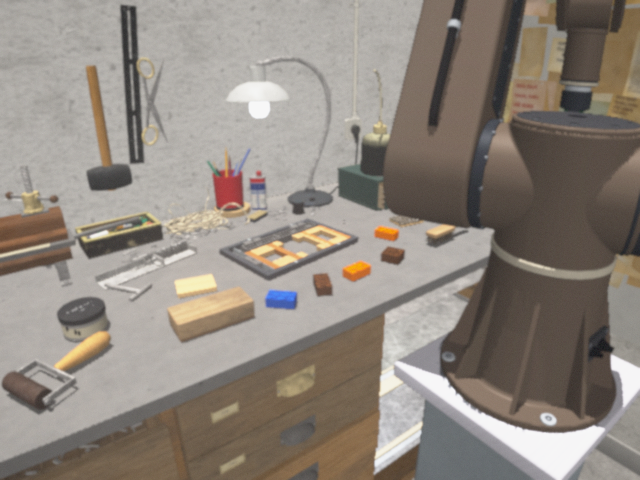

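The top view shows the base board at (176,218), lino plate at (473,215), long block at (275,293), square block at (376,288), planer at (163,283), brush at (480,287) and chase at (305,193). The blue and orange blocks are look-alikes. Next I'll measure them.

```bash
cat > m.py <<'E'
from h import *
z=np.load('top0.npz');W=z['W'];px=z['px']
def rect(mask):
    p=W[mask]; p=p[~np.isnan(p[:,0])]
    (cx,cy),(w,h),a=cv2.minAreaRect((p[:,:2]*1000).astype(np.float32))
    return round(cx,1),round(cy,1),round(w,1),round(h,1),round(a,1),'z',np.nanpercentile(p[:,2],[10,50,95]).round(4),len(p)
for n,(u,v) in dict(base=(176,218),lino=(473,215),long=(275,293),sq=(376,288),plan=(163,283),brush=(460,287)).items():
    seed=W[v,u]; zz=np.where(np.isnan(W[...,2]),0,W[...,2])
    tb=np.nanmedian(W[v-45:v+46,u-45:u+46,2])
    m=(zz-tb>0.5*max(seed[2]-tb,0.008)).astype(np.uint8)
    n_,L=cv2.connectedComponents(m,connectivity=4)
    print(n,seed.round(3),tb.round(4),rect(L==L[v,u]))
E
python3 m.py
python3 - <<'E'
import cv2
im=cv2.imread('pics/top0.png')[130:260,220:390]
cv2.imwrite('pics/chase0.png',cv2.resize(im,None,fx=4.4,fy=4.4,interpolation=cv2.INTER_CUBIC))
E
```

```text
base [0.591 0.332 0.012] 0.0002 (591.8, 333.1, 86.9, 63.0, 76.7, 'z', array([0.0089, 0.012 , 0.0161]), 1037)
lino [ 0.599 -0.336  0.014] 0.0006 (597.3, -337.0, 85.8, 62.5, 81.6, 'z', array([0.0082, 0.0108, 0.0147]), 906)
long [0.424 0.107 0.02 ] 0.0001 (422.7, 108.3, 34.5, 59.0, 62.3, 'z', array([0.0191, 0.0219, 0.0261]), 412)
sq [ 0.435 -0.117  0.016] 0.0001 (434.4, -119.1, 46.2, 46.1, 24.2, 'z', array([0.0184, 0.0221, 0.0267]), 444)
plan [0.447 0.352 0.041] 0.0009 (448.7, 355.6, 155.7, 68.7, 87.8, 'z', array([0.0366, 0.04  , 0.0442]), 2195)
brush [ 0.438 -0.299  0.04 ] 0.0004 (441.3, -344.7, 34.3, 175.3, 2.9, 'z', array([0.0349, 0.0382, 0.0426]), 939)
```

View pics/chase0.png

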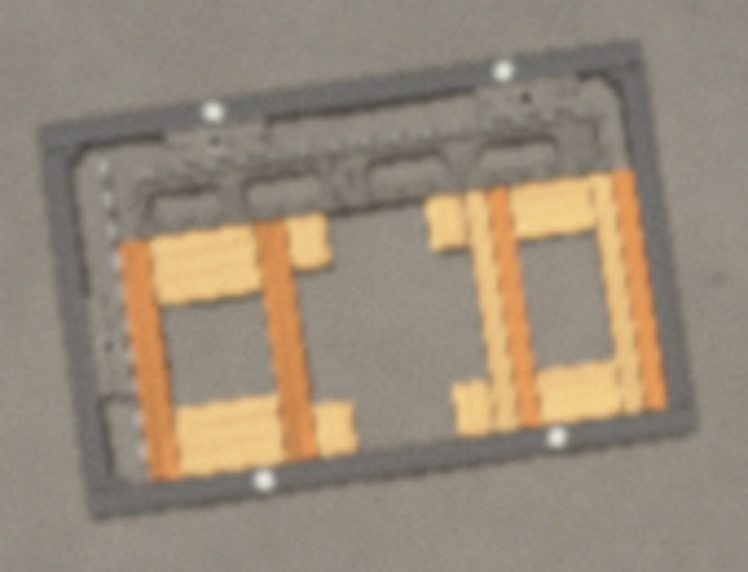

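The chase crop shows the square well on the left (+y, centre ≈(220,352)), the centre well ≈(391,327) and the long well on the right ≈(563,303). The yaw is slightly positive.

```bash
cat >> h.py <<'E'
def ray(c,uv,zz):
    Rm=cv2.Rodrigues(np.array(c['rvec'],float))[0]; t=np.array(c['tvec'],float).reshape(3)
    p=cv2.undistortPoints(np.array(uv,float).reshape(-1,1,2),c['mtx'],c['distortion']).reshape(-1,2)
    d=np.c_[p,np.ones(len(p))]@Rm; o=-Rm.T@t
    return o+d*((zz-o[2])/d[:,2])[:,None]
def fit(A,B): # 2D rigid A->B, mm
    a=A-A.mean(0);b=B-B.mean(0)
    th=np.arctan2((a[:,0]*b[:,1]-a[:,1]*b[:,0]).sum(),(a*b).sum())
    M=np.array([[np.cos(th),-np.sin(th)],[np.sin(th),np.cos(th)]])
    t=B.mean(0)-M@A.mean(0); return t,np.degrees(th),B-(A@M.T+t)
def mv(x,y,z,yaw):
    s=arm.state();R0=R.from_euler('xyz',s['eef_rot']);Rt=R.from_euler('xyz',[np.pi,0,np.radians(yaw)])
    d=R0.inv().apply(np.array([x,y,z])-s['eef_pos'])/.75; r=(R0.inv()*Rt).as_rotvec()/(2*np.pi)
    print('row',d.round(4),r.round(4),'rows',np.ceil(max(np.linalg.norm(d)*12,np.linalg.norm(r)*360/10.7)))
def st():
    s=arm.state();print('t',round(s['t'],2),'pos',s['eef_pos'].round(4),'rot',np.degrees(s['eef_rot']).round(2),'F',s['force'].round(1),'gap',round(s['finger_gap'],4))
E
python3 - <<'E'
from h import *
c=cap('top')
q=lambda L:[(219.5+(u+.5)/4.4,129.5+(v+.5)/4.4) for u,v in L]
B=ray(c,q([(38,128),(640,42),(697,432),(92,520)]),.015)[:,:2]*1000
A=np.array([(128,166),(128,-147),(-76,-147),(-76,166)],float)
t,th,e=fit(A,B);print(t,th,e.round(1))
for n,p in dict(c=(391,327),sq=(220,352),lg=(563,303)).items(): print(n,ray(c,q([p]),.015).round(4))
M=R.from_euler('z',th,degrees=True).as_matrix()[:2,:2]
print(t+M@[0,90],t+M@[0,-90])
mv(.60,.02,.25,98)
E
```

```text
[622.83347456  33.12825247] 8.251325173565649 [[-0.5 -1. ]
 [-1.   0.6]
 [ 0.8  1.6]
 [ 0.8 -1.2]]
c [[0.6228 0.0338 0.015 ]]
sq [[0.61   0.1207 0.015 ]]
lg [[ 0.6352 -0.0537  0.015 ]]
[609.91707855 122.19657857] [635.74987057 -55.94007363]
row [ 7.395e-01 -5.602e-01  3.000e-04] [-1.000e-04 -1.000e-04 -2.045e-01] rows 12.0
```

send_rows:
  steps:
    - [0.2465,-0.187,0,0,0,0]
    - [0.2465,-0.187,0,0,0,0]
    - [0.2465,-0.187,0,0,0,0]
    - [0.2465,-0.187,0,0,0,0]
    - [0.2465,-0.187,0,0,0,0]

```text
t: 0.78
eef_pos: [0.38, -0.3852, 0.2503]
eef_rot: [-3.141, -0.0, 0.429]
force: [-0.3, -0.8, -0.3]
finger_gap: 0.0856
```

send_rows:
  steps:
    - [0.2465,-0.187,0,0,0,0]
    - [0.2465,-0.187,0,0,0,0]
    - [0.2465,-0.187,0,0,0,0]
    - [0.2465,-0.187,0,0,0,0]
    - [0.2465,-0.187,0,0,0,0]

```text
t: 1.4
eef_pos: [0.4905, -0.182, 0.2502]
eef_rot: [-3.142, -0.0, 0.429]
force: [0.5, -0.1, 0.2]
finger_gap: 0.0855
```

send_rows:
  steps:
    - [0.2465,-0.187,0,0,0,-0.1]
    - [0.2465,-0.187,0,0,0,-0.1]
    - [0.2465,-0.187,0,0,0,-0.1]
    - [0.2465,-0.187,0,0,0,-0.1]
    - [0.2465,-0.187,0,0,0,-0.1]

```text
t: 2.02
eef_pos: [0.6011, 0.0215, 0.2499]
eef_rot: [3.141, -0.0, 1.057]
force: [0.2, -0.5, -0.5]
finger_gap: 0.0855
```

send_rows:
  steps:
    - [0,0,0,0,0,-0.1045]
    - [0,0,0,0,0,-0.1045]
    - [0,0,0,0,0,-0.1045]
    - [0,0,0,0,0,-0.1045]
    - [0,0,0,0,0,-0.1045]

```text
t: 2.65
eef_pos: [0.5996, 0.0185, 0.2502]
eef_rot: [-3.141, 0.0, 1.708]
force: [-1.0, -0.3, -0.6]
finger_gap: 0.0856
```

```bash
python3 - <<'E'
from h import *
c=cap('wrist','w1');st()
np.savez('w1.npz',W=cloud(c))
mv(.592,.333,.10,76.7)
E
```

```text
t 2.7 pos [0.5997 0.0188 0.2502] rot [-1.7998e+02  1.0000e-02  9.7790e+01] F [0.7 0.2 1.6] gap 0.0853
row [0.4164 0.0467 0.2002] [-0.      0.      0.0586] rows 6.0
```

View pics/w1.png

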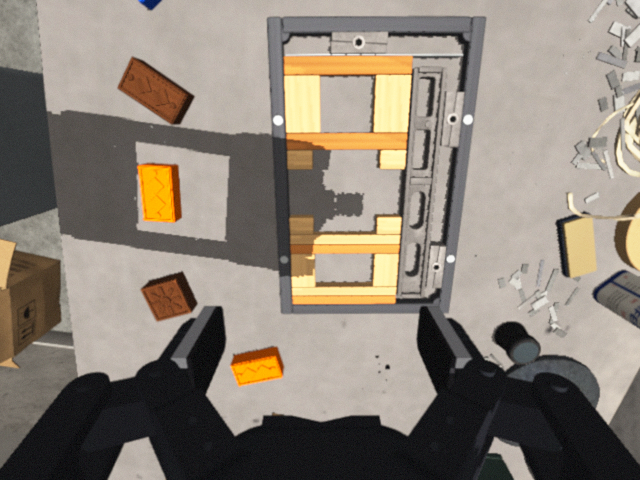

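The wrist view shows the chase frame corners at about (268,17), (486,17), (447,312) and (281,312), with the fingertips at about (210,315) and (432,315).

```bash
python3 - <<'E'
from h import *
c=cap('wrist');s=arm.state()
B=ray(c,[(268,17),(486,17),(448,312),(281,312)],.015)[:,:2]*1000
A=np.array([(-76,166),(128,166),(128,-147),(-76,-147)],float)
t,th,e=fit(A,B);print(t,th,e.round(1))
# well edges
M=R.from_euler('z',th,degrees=True).as_matrix()[:2,:2]
for p in [(345,149),(345,235),(345,76),(345,133),(345,253),(345,286)]:
    print(p,((ray(c,[p],.015)[0,:2]*1000-t)@M).round(1))
W=cloud(c)
R0=R.from_euler('xyz',s['eef_rot'])
T=R0.inv().apply((W-s['eef_pos']).reshape(-1,3)).reshape(W.shape)
T=np.nan_to_num(T,nan=9)
m=(T[...,2]<.06)&(T[...,2]>-.03)&(abs(T[...,0])<.03)&(abs(T[...,1])<.07)
for sg in (-1,1):
    q=T[m&(np.sign(T[...,1])==sg)]; print(len(q),q.min(0).round(4),q.max(0).round(4), np.percentile(q[:,2],[50,90,98]).round(4))
E
```

```text
[623.85184629  35.52790502] 7.985337860425198 [[ 1.3 -1.5]
 [-1.1 -1.5]
 [-0.8  0.9]
 [ 0.6  2. ]]
(345, 149) [-1.6 45.7]
(345, 235) [  0.2 -47.3]
(345, 76) [ -3.  114.2]
(345, 133) [-2.  61.4]
(345, 253) [  0.7 -68.8]
(345, 286) [   1.5 -110.4]
2869 [-0.0116 -0.0574 -0.03  ] [ 0.0126 -0.0425  0.0052] [-0.016  -0.0018  0.0029]
2844 [-0.012   0.0415 -0.03  ] [0.0123 0.056  0.0058] [-0.0159 -0.0017  0.0027]
```

send_rows:
  steps:
    - [0.4164,0.0467,0.14,0,0,0.0586]
    - [0.4164,0.0467,0.14,0,0,0.0586]
    - [0.4164,0.0467,0.14,0,0,0.0586]
    - [0.4164,0.0467,0.14,0,0,0.0586]
    - [0.4164,0.0467,0.14,0,0,0.0586]
  gripper: -0.7

```text
t: 3.38
eef_pos: [0.5918, 0.3088, 0.1537]
eef_rot: [3.141, -0.0, 1.34]
force: [1.3, 0.3, -0.6]
finger_gap: 0.0725
```

send_rows:
  steps:
    - [0,0,0,0,0,0]
    - [0,0,0,0,0,0]

```text
t: 3.62
eef_pos: [0.5917, 0.3069, 0.1542]
eef_rot: [-3.141, 0.001, 1.342]
force: [0.8, -0.7, -0.3]
finger_gap: 0.073
```

```bash
python3 - <<'E'
from h import *
st();c=cap('wrist','w2');s=arm.state()
W=cloud(c)
R0=R.from_euler('xyz',s['eef_rot'])
T=np.nan_to_num(R0.inv().apply((W-s['eef_pos']).reshape(-1,3)).reshape(W.shape),nan=9)
m=(T[...,2]<.06)&(T[...,2]>-.03)&(abs(T[...,0])<.03)&(abs(T[...,1])<.07)
for sg in (-1,1):
    q=T[m&(np.sign(T[...,1])==sg)]; print(len(q),q.min(0).round(4),q.max(0).round(4), np.percentile(q[:,2],[50,90,98]).round(4))
E
```

```text
t 3.62 pos [0.5917 0.3069 0.1542] rot [-1.7998e+02  3.0000e-02  7.6880e+01] F [ 0.8 -0.7 -0.3] gap 0.073
2932 [-0.0115 -0.0512 -0.03  ] [ 0.0131 -0.0366  0.011 ] [-0.0142  0.0022  0.0075]
2934 [-0.0114  0.0348 -0.03  ] [0.0131 0.0495 0.011 ] [-0.0142  0.0019  0.0074]
```

View pics/w2.png

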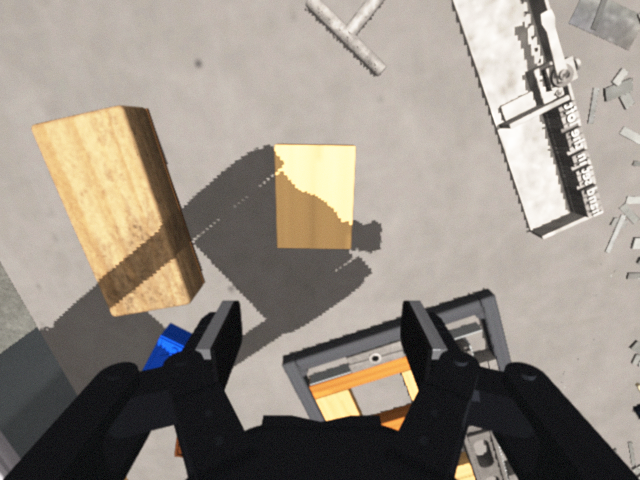

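The wrist view shows the base board with corners at about (274,144), (355,145), (353,249) and (277,248).

```bash
python3 - <<'E'
from h import *
c=cap('wrist')
p=ray(c,[(274,144),(355,145),(353,249),(277,248)],.012)[:,:2]*1000
print(p.round(1),p.mean(0)); d=(p[0]+p[1]-p[2]-p[3]);print(np.degrees(np.arctan2(d[1],d[0])),cv2.minAreaRect(p.astype(np.float32)))
mv(.592,.333,.06,76.7)
E
```

```text
[[572.6 381.6]
 [632.4 366.9]
 [614.2 284.5]
 [552.4 299.9]] [592.90071675 333.21565427]
76.82827950058476 ((593.442626953125, 333.10601806640625), (84.32762145996094, 63.756195068359375), 76.07722473144531)
row [ 0.0348 -0.0085  0.1264] [ 0.0001 -0.      0.0003] rows 2.0
```

send_rows:
  steps:
    - [0.0348,-0.0085,0.1264,0,0,0]
    - [0.0348,-0.0085,0.1264,0,0,0]
    - [0.0348,-0.0085,0.155,0,0,0]
    - [0.0348,-0.0085,0.1845,0,0,0]
    - [0.0348,-0.0085,0.1845,0,0,0]

```text
t: 4.35
eef_pos: [0.5911, 0.3332, 0.015]
eef_rot: [-3.14, 0.001, 1.342]
force: [-0.3, -0.2, 0.6]
finger_gap: 0.0724
```

send_rows:
  steps:
    - [0,0,0,0,0,0]
    - [0,0,0,0,0,0]
    - [0,0,0,0,0,0]
    - [0,0,0,0,0,0]
  gripper: 0.2
  grip_force: 40

```text
t: 4.85
eef_pos: [0.592, 0.3345, 0.0169]
eef_rot: [3.141, -0.001, 1.343]
force: [0.4, -0.8, 8.1]
finger_gap: 0.0604
```

```bash
python3 - <<'E'
from h import *
st(); mv(.6233,.034,.08,98.1)
E
```

```text
t 4.85 pos [0.592  0.3345 0.0169] rot [ 1.7994e+02 -5.0000e-02  7.6920e+01] F [ 0.4 -0.8  8.1] gap 0.0604
row [-0.3807  0.1314 -0.0842] [ 0.0002 -0.0001 -0.0588] rows 5.0
```

send_rows:
  steps:
    - [0,0,-0.084,0,0,0]
    - [-0.07,0.025,-0.0842,0,0,-0.012]
    - [-0.147,0.053,-0.0842,0,0,-0.024]
    - [-0.225,0.079,-0.0842,0,0,-0.036]
    - [-0.3,0.105,-0.0842,0,0,-0.048]

```text
t: 5.48
eef_pos: [0.6174, 0.0954, 0.0796]
eef_rot: [3.141, -0.0, 1.647]
force: [1.2, -0.2, 0.3]
finger_gap: 0.0604
```

```bash
python3 - <<'E'
from h import *
st(); mv(.6233,.0342,.06,98.1)
E
```

```text
t 5.47 pos [0.6174 0.0954 0.0796] rot [179.96  -0.    94.35] F [ 1.2 -0.2  0.3] gap 0.0604
row [-0.082   0.0016  0.0261] [ 0.0001  0.     -0.0104] rows 2.0
```

send_rows:
  steps:
    - [-0.082,0.0016,0.0261,0,0,-0.0104]
    - [-0.082,0.0016,0.0261,0,0,-0.0104]
    - [-0.082,0.0016,0.0261,0,0,-0.0104]

```text
t: 5.85
eef_pos: [0.623, 0.0359, 0.0597]
eef_rot: [3.142, -0.0, 1.708]
force: [-0.5, 0.1, -1.1]
finger_gap: 0.0607
```

```bash
python3 - <<'E'
from h import *
st(); c=cap('wrist','w3'); mv(.6233,.0342,.02,98.1)
E
```

```text
t 5.85 pos [0.623  0.0359 0.0597] rot [ 1.800e+02 -1.000e-02  9.786e+01] F [-0.5  0.1 -1.1] gap 0.0607
row [-0.0033 -0.0002  0.0532] [ 0.0001 -0.     -0.0005] rows 1.0
```

View pics/w3.png

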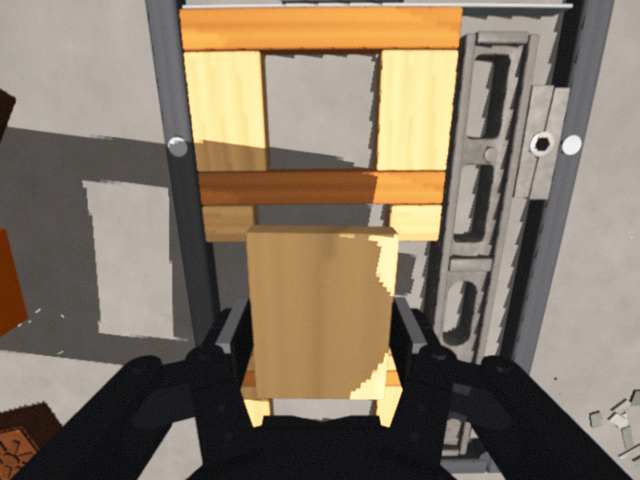

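Wrist view: the board is held at (249,233), (396,233), (387,398), (250,398). The corner-block inner edges are at u=256 and u=390, the square well is at (267,52)-(378,170), and the near edge of the strip is at v=205.

```bash
python3 - <<'E'
from h import *
c=cap('wrist'); r=lambda L,z:ray(c,L,z)[:,:2]*1000
b=r([(249,233),(396,233),(387,398),(250,398)],.0552);print('board',b.mean(0),cv2.minAreaRect(b.astype(np.float32)))
s=r([(266,52),(382,50),(378,170),(267,170)],.015);print('sq',s.mean(0),cv2.minAreaRect(s.astype(np.float32)))
M=R.from_euler('z',8.1,degrees=True).as_matrix()[:2,:2]
for p in [(256,225),(257,240),(390,225),(389,240),(230,205),(420,205),(320,170),(320,52)]: print(p,((r([p],.015)[0]-[623.3,34])@M).round(1))
d=r([(200,205),(445,204)],.015);d=d[1]-d[0];print(np.degrees(np.arctan2(d[1],d[0])))
E
```

```text
board [622.37922427  37.17743688] ((621.5361328125, 37.070831298828125), (65.93131256103516, 83.38200378417969), 7.914531230926514)
sq [611.57674577 124.21033281] ((611.2684326171875, 124.37701416015625), (54.747249603271484, 52.9638671875), 7.972684860229492)
(256, 225) [-33.8  36.5]
(257, 240) [-33.8  28.3]
(390, 225) [35.8 36.3]
(389, 240) [35.8 28.1]
(230, 205) [-46.4  47.2]
(420, 205) [50.5 46.9]
(320, 170) [-0.5 64.7]
(320, 52) [ -0.3 116.8]
8.202338569985368
```

send_rows:
  steps:
    - [-0.003,0.0023,0.02,0,0,0]
    - [-0.003,0.0023,0.04,0,0,0]
    - [-0.003,0.0023,0.0563,0,0,0]
    - [-0.003,0.0023,0.0563,0,0,0]

```text
t: 6.45
eef_pos: [0.6244, 0.0343, 0.0159]
eef_rot: [-3.14, -0.0, 1.71]
force: [-0.8, -0.3, -0.6]
finger_gap: 0.0606
```

send_rows:
  steps:
    - [0,0,0,0,0,0]
    - [0,0,0,0,0,0]
    - [0,0,-0.07,0,0,0]
    - [0,0,-0.13,0,0,0]
    - [0,0,-0.13,0,0,0]
  gripper: -0.7

```text
t: 7.08
eef_pos: [0.6272, 0.034, 0.1185]
eef_rot: [3.136, 0.001, 1.709]
force: [-0.5, -0.4, -0.5]
finger_gap: 0.0728
```

```bash
python3 - <<'E'
from h import *
st(); c=cap('wrist','w4'); W=cloud(c)
mv(.597,-.337,.115,81.6)
E
```

```text
t 7.08 pos [0.6272 0.034  0.1185] rot [1.7965e+02 5.0000e-02 9.7940e+01] F [-0.5 -0.4 -0.5] gap 0.0728
row [-0.4846 -0.1067  0.0019] [ 0.0005 -0.      0.0454] rows 6.0
```

View pics/w4.png

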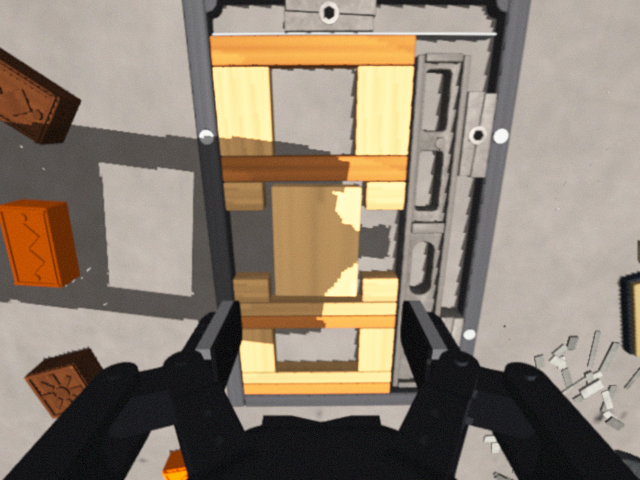

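The base board lies flat in the centre well, corners about (273,185), (361,184), (358,297) and (274,298).

```bash
python3 - <<'E'
from h import *
c=cap('wrist'); r=lambda L,z:ray(c,L,z)[:,:2]*1000
b=r([(273,185),(361,184),(358,297),(274,298)],.012);print('board',b.mean(0),cv2.minAreaRect(b.astype(np.float32)))
M=R.from_euler('z',8.1,degrees=True).as_matrix()[:2,:2]
for p in [(264,200),(365,200),(271,285),(363,285),(317,181),(317,303),(312,68),(312,155),(316,329),(316,370)]: print(p,((r([p],.015)[0]-[623.3,34])@M).round(1))
print(((b.mean(0)-[623.3,34])@M).round(1))
E
```

```text
board [622.67809665  35.34566243] ((621.6705322265625, 35.20142364501953), (63.64628219604492, 85.73362731933594), 8.634065628051758)
(264, 200) [-35.7  34.4]
(365, 200) [32.7 34.2]
(271, 285) [-34.1 -29.3]
(363, 285) [ 33.8 -29.6]
(317, 181) [ 0.2 47.1]
(317, 303) [ -0.3 -44.4]
(312, 68) [ -2.4 115.2]
(312, 155) [-2.9 64. ]
(316, 329) [ -1.2 -67.2]
(316, 370) [  -1.4 -106.1]
[-0.4  1.4]
```

send_rows:
  steps:
    - [-0.08,-0.0176,0,0,0,0.0075]
    - [-0.16,-0.035,0,0,0,0.015]
    - [-0.24,-0.053,0,0,0,0.0225]
    - [-0.31,-0.068,0,0,0,0.03]
    - [-0.38,-0.0837,0,0,0,0.0454]

```text
t: 7.8
eef_pos: [0.6011, -0.2584, 0.1132]
eef_rot: [-3.14, -0.001, 1.422]
force: [-0.1, 0.4, -0.2]
finger_gap: 0.0728
```

```bash
python3 - <<'E'
from h import *
st(); c=cap('wrist','w5');mv(.597,-.337,.06,81.6)
E
```

```text
t 7.8 pos [ 0.6011 -0.2584  0.1132] rot [-1.7988e+02 -4.0000e-02  8.1450e+01] F [-0.1  0.4 -0.2] gap 0.0728
row [-0.0961  0.0101  0.0713] [-0.0001  0.0002 -0.0017] rows 2.0
```

View pics/w5.png

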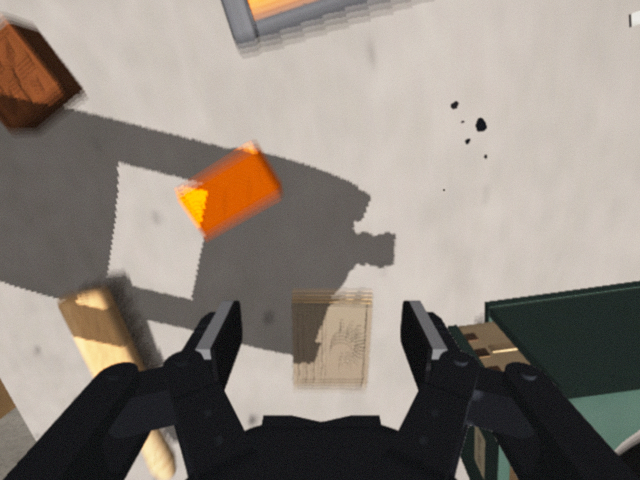

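The lino plate is at about (295..370, 292..388), face up. The open drawer lies to its right, from about (450,325). I'll measure both now that the arm is still.

```bash
python3 - <<'E'
from h import *
z=np.load('top0.npz');W=z['W']
for ya,yb in [(-.30,-.27),(-.33,-.30),(-.36,-.33),(-.39,-.36),(-.42,-.39)]:
    m=(W[...,1]>ya)&(W[...,1]<yb)&(W[...,2]>.03)&(W[...,0]>.55)&(W[...,0]<.9)
    i=np.argsort(W[m][:,0])[:4];print(ya,W[m][i].round(3).tolist()[:3], W[m][:,2].max().round(3))
c=cap('wrist','w5b');st()
g=c['pixels'].astype(int)
Wc=cloud(c);m=((Wc[...,2]>.006)&(Wc[...,2]<.02)&(abs(Wc[...,0]-.597)<.07)&(abs(Wc[...,1]+.337)<.07)).astype(np.uint8)
n,L,S,_=cv2.connectedComponentsWithStats(m); k=1+S[1:,4].argmax();p=Wc[L==k];print(S[k],cv2.minAreaRect((p[:,:2]*1000).astype(np.float32)),np.median(p[:,2]))
mv(.597,-.337,.06,81.6)
E
```

```text
Traceback (most recent call last):
ValueError: zero-size array to reduction operation maximum which has no identity
```

```bash
python3 - <<'E'
from h import *
z=np.load('top0.npz');W=z['W']
for ya,yb in [(-.33,-.30),(-.36,-.33),(-.39,-.36),(-.42,-.39)]:
    m=(W[...,1]>ya)&(W[...,1]<yb)&(W[...,2]>.03)&(W[...,0]>.55)&(W[...,0]<.9)
    i=np.argsort(W[m][:,0])[:4];print(ya,W[m][i].round(3).tolist()[:2], W[m][:,2].max(initial=0))
c=cap('wrist','w5b');st()
Wc=cloud(c);m=((Wc[...,2]>.006)&(Wc[...,2]<.02)&(abs(Wc[...,0]-.597)<.07)&(abs(Wc[...,1]+.337)<.07)).astype(np.uint8)
n,L,S,_=cv2.connectedComponentsWithStats(m); k=1+S[1:,4].argmax();p=Wc[L==k];print(S[k],cv2.minAreaRect((p[:,:2]*1000).astype(np.float32)),np.median(p[:,2]))
mv(.597,-.337,.06,81.6)
E
```

```text
-0.33 [[0.716, -0.323, 0.102], [0.717, -0.325, 0.112]] 0.43852201765661564
-0.36 [[0.688, -0.336, 0.054], [0.688, -0.355, 0.081]] 0.4394081336039151
-0.39 [[0.67, -0.388, 0.056], [0.67, -0.387, 0.054]] 0.4231997529330651
-0.42 [[0.671, -0.392, 0.05], [0.671, -0.396, 0.046]] 0.32098225887320087
t 7.9 pos [ 0.601  -0.2617  0.1132] rot [-1.7995e+02  3.0000e-02  8.1210e+01] F [ 0.7  0.2 -1.4] gap 0.0727
[ 290  282   83   95 7316] ((596.9241943359375, -336.40911865234375), (83.7662124633789, 61.34596633911133), 81.61431884765625) 0.010659179834620072
row [-0.1     0.0101  0.071 ] [-0.0001  0.0001 -0.0011] rows 2.0
```

send_rows:
  steps:
    - [-0.1,0.01,0.0,0,0,-0.001]
    - [-0.1,0.01,0.03,0,0,-0.001]
    - [-0.1,0.01,0.071,0,0,-0.001]
    - [-0.1,0.01,0.071,0,0,-0.001]

```text
t: 8.4
eef_pos: [0.5964, -0.3303, 0.0579]
eef_rot: [-3.136, -0.003, 1.431]
force: [-0.7, 0.2, 0.5]
finger_gap: 0.0731
```

send_rows:
  steps:
    - [0,0,0.025,0,0,0]
    - [0,0,0.0553,0,0,0]
    - [0,0,0.0553,0,0,0]

```text
t: 8.78
eef_pos: [0.5975, -0.3312, 0.0179]
eef_rot: [-3.139, -0.001, 1.431]
force: [0.3, -0.1, -0.3]
finger_gap: 0.0724
```

send_rows:
  steps:
    - [0,0,0,0,0,0]
    - [0,0,0,0,0,0]
    - [0,0,0,0,0,0]
    - [0,0,0,0,0,0]
  gripper: 0.2

```text
t: 9.28
eef_pos: [0.5988, -0.3323, 0.0204]
eef_rot: [3.141, 0.0, 1.43]
force: [0.5, 0.7, -0.5]
finger_gap: 0.0605
```

```bash
python3 - <<'E'
from h import *
st(); mv(.6243,.0342,.085,98.1)
E
```

```text
t 9.28 pos [ 0.5988 -0.3323  0.0204] rot [1.7998e+02 1.0000e-02 8.1960e+01] F [ 0.5  0.7 -0.5] gap 0.0605
row [ 0.4886 -0.0346 -0.0862] [ 0.0001  0.     -0.0448] rows 6.0
```

send_rows:
  steps:
    - [0,0,-0.06,0,0,0]
    - [0.07,-0.005,-0.0862,0,0,-0.007]
    - [0.15,-0.01,-0.0862,0,0,-0.015]
    - [0.23,-0.016,-0.0862,0,0,-0.022]
    - [0.31,-0.022,-0.0862,0,0,-0.03]

```text
t: 9.9
eef_pos: [0.6149, -0.098, 0.0851]
eef_rot: [3.141, 0.0, 1.62]
force: [1.0, 0.8, -0.4]
finger_gap: 0.0603
```

```bash
python3 - <<'E'
from h import *
st(); mv(.6243,.0342,.07,98.1)
E
```

```text
t 9.9 pos [ 0.6149 -0.098   0.0851] rot [1.7996e+02 1.0000e-02 9.2830e+01] F [ 1.   0.8 -0.4] gap 0.0603
row [0.1754 0.0212 0.0201] [ 0.0001  0.     -0.0146] rows 3.0
```

send_rows:
  steps:
    - [0.07,0.008,0,0,0,-0.0146]
    - [0.14,0.017,0.01,0,0,-0.0146]
    - [0.1754,0.0212,0.02,0,0,-0.0146]
    - [0.1754,0.0212,0.02,0,0,-0.0146]
    - [0.1754,0.0212,0.02,0,0,-0.0146]

```text
t: 10.52
eef_pos: [0.6244, 0.0321, 0.0699]
eef_rot: [3.142, 0.0, 1.711]
force: [-0.4, -0.4, 0.3]
finger_gap: 0.0604
```

```bash
python3 - <<'E'
from h import *
st(); c=cap('wrist','w6'); mv(.6243,.0342,.035,98.1)
E
```

```text
t 10.53 pos [0.6244 0.0321 0.0699] rot [1.800e+02 1.000e-02 9.803e+01] F [-0.4 -0.4  0.3] gap 0.0604
row [0.0034 0.0002 0.0466] [ 0.      0.     -0.0003] rows 1.0
```

View pics/w6.png

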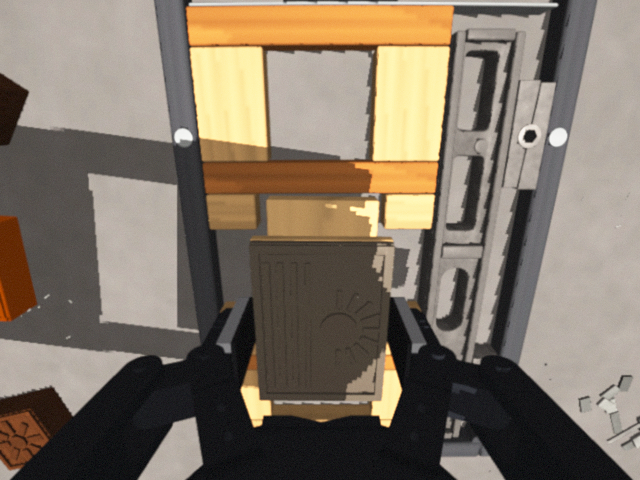

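The plate is held with corners at about (250,243), (394,243), (384,402) and (258,402). The base board's far edge shows at v≈199.

```bash
python3 - <<'E'
from h import *
c=cap('wrist'); r=lambda L,z:ray(c,L,z)[:,:2]*1000
W=cloud(c); t=W[320,300,2],W[280,330,2],W[380,330,2];print('ztop',np.round(t,4))
zt=np.median(t)
b=r([(250,243),(394,243),(384,402),(259,402)],zt);print('plate',b.mean(0),cv2.minAreaRect(b.astype(np.float32)))
s=r([(268,46),(375,45),(373,161),(269,162)],.015);print('sq',s.mean(0),cv2.minAreaRect(s.astype(np.float32)))
M=R.from_euler('z',8.1,degrees=True).as_matrix()[:2,:2]
print('plate in chase',((b.mean(0)-[623.9,34.8])@M),'sq',((s.mean(0)-[623.9,34.8])@M))
st()
E
```

```text
ztop [0.0594 0.0589 0.0596]
plate [625.44187502  25.01476919] ((625.413818359375, 25.023391723632812), (63.24259948730469, 85.35923767089844), 7.962506294250488)
sq [611.48287924 122.63337794] ((611.1199340820312, 122.58721923828125), (53.928592681884766, 53.64723587036133), 8.568096160888672)
plate in chase [ 0.14774167 -9.90486209] sq [8.25878442e-02 8.87067097e+01]
t 10.62 pos [0.6246 0.0315 0.0701] rot [1.7998e+02 1.0000e-02 9.7960e+01] F [ 0.1 -0.4 -0.8] gap 0.0599
```

send_rows:
  steps:
    - [0.0115,0,0.01,0,0,0]
    - [0.0115,0,0.025,0,0,0]
    - [0.0115,0,0.04,0,0,0]
    - [0.0115,0,0.0475,0,0,0]
    - [0.0115,0,0.0475,0,0,0]

```text
t: 11.25
eef_pos: [0.6228, 0.0409, 0.0334]
eef_rot: [-3.141, -0.0, 1.711]
force: [1.0, 0.4, -0.3]
finger_gap: 0.0602
```

send_rows:
  steps:
    - [0,0,0,0,0,0]
    - [0,0,0,0,0,0]
    - [0,0,0,0,0,0]
    - [0,0,-0.05,0,0,0]
    - [0,0,-0.13,0,0,0]
  gripper: -0.7

```text
t: 11.88
eef_pos: [0.6219, 0.041, 0.1312]
eef_rot: [-3.138, -0.0, 1.711]
force: [1.3, 0.6, -0.3]
finger_gap: 0.0725
```

send_rows:
  steps:
    - [0,0,0,0,0,0]
    - [0,0,0,0,0,0]

```text
t: 12.12
eef_pos: [0.6231, 0.041, 0.1318]
eef_rot: [3.141, 0.0, 1.711]
force: [-1.3, -0.5, -0.1]
finger_gap: 0.0725
```

```bash
python3 - <<'E'
from h import *
st(); c=cap('wrist','w7'); np.savez('w7.npz',W=cloud(c)); mv(.4344,-.119,.11,114.2)
E
```

```text
t 12.12 pos [0.6231 0.041  0.1318] rot [179.97   0.    98.02] F [-1.3 -0.5 -0.1] gap 0.0725
row [-0.1763 -0.2782  0.0283] [-0.0002 -0.     -0.0449] rows 4.0
```

View pics/w7.png

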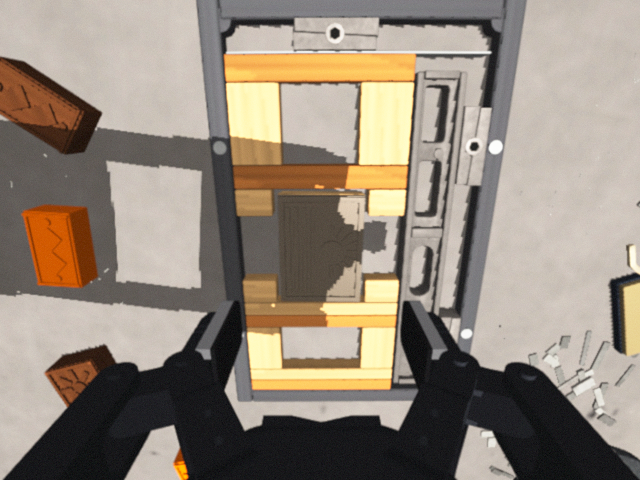

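```bash
python3 - <<'E'
from h import *
c=cap('wrist'); r=lambda L,z:ray(c,L,z)[:,:2]*1000
W=cloud(c);print('z',np.nanmedian(W[210:290,290:350,2]).round(4), W[210:290:20,290:350:20,2].round(4).tolist())
b=r([(278,195),(364,196),(361,300),(281,300)],.023);print('plate',b.mean(0),cv2.minAreaRect(b.astype(np.float32)))
s=r([(281,83),(359,83),(358,165),(281,165)],.015)
l=r([(283,327),(360,327),(359,369),(285,369)],.015)
M=R.from_euler('z',8.1,degrees=True).as_matrix()[:2,:2]
f=lambda q:((q.mean(0)-[623.9,34.8])@M).round(1)
print('plate',f(b),'sq',f(s),'lg',f(l))
E
```

```text
z 0.0224 [[0.0224, 0.0218, 0.0223], [0.0223, 0.0229, 0.0222], [0.0236, 0.0229, 0.0243], [0.0236, 0.0218, 0.0224]]
plate [622.86760862  36.66652785] ((622.83935546875, 36.83993148803711), (61.70431137084961, 81.90853881835938), 8.067696571350098)
plate [-0.8  2. ] sq [-1.6 88.9] lg [ -0.2 -89.3]
```

send_rows:
  steps:
    - [-0.045,-0.07,0.01,0,0,-0.01]
    - [-0.09,-0.14,0.028,0,0,-0.02]
    - [-0.13,-0.21,0.028,0,0,-0.03]
    - [-0.13,-0.21,0.028,0,0,-0.0449]
    - [-0.13,-0.21,0.028,0,0,-0.0449]

```text
t: 12.85
eef_pos: [0.4802, -0.0778, 0.1099]
eef_rot: [-3.141, -0.001, 1.991]
force: [0.3, -0.9, 0.0]
finger_gap: 0.0722
```

```bash
cat > find.py <<'E'
from h import *
def find(x,y,z0,z1,save=None,rad=.05):
    c=cap('wrist',save);Wc=cloud(c)
    m=((Wc[...,2]>z0)&(Wc[...,2]<z1)&(abs(Wc[...,0]-x)<rad)&(abs(Wc[...,1]-y)<rad)).astype(np.uint8)
    n,L,S,_=cv2.connectedComponentsWithStats(m); k=1+S[1:,4].argmax();p=Wc[L==k]
    print('bbox',S[k],cv2.minAreaRect((p[:,:2]*1000).astype(np.float32)),'z',np.median(p[:,2]).round(4))
E
python3 - <<'E'
from find import *
st(); find(.4344,-.119,.018,.03,'w8'); mv(.4344,-.119,.05,114.2)
E
```

```text
t 12.85 pos [ 0.4802 -0.0778  0.1099] rot [-1.7994e+02 -5.0000e-02  1.1409e+02] F [ 0.3 -0.9  0. ] gap 0.0722
bbox [ 201  246   71   64 4006] ((434.1953125, -117.7935562133789), (45.635528564453125, 46.23478698730469), 23.995697021484375) z 0.0227
row [-0.0254 -0.079   0.0801] [-0.0001 -0.0001 -0.0004] rows 2.0
```

send_rows:
  steps:
    - [-0.024,-0.0785,0.03,0,0,0]
    - [-0.024,-0.0785,0.06,0,0,0]
    - [-0.024,-0.0785,0.08,0,0,0]
    - [-0.024,-0.0785,0.1025,0,0,0]
    - [-0.024,-0.0785,0.1025,0,0,0]

```text
t: 13.52
eef_pos: [0.4342, -0.1174, 0.0326]
eef_rot: [-3.14, -0.002, 1.992]
force: [0.3, -0.1, -0.7]
finger_gap: 0.0723
```

send_rows:
  steps:
    - [0,0,0,0,0,0]
    - [0,0,0,0,0,0]
    - [0,0,0,0,0,0]
    - [0,0,0,0,0,0]
    - [0,0,0,0,0,0]
  gripper: 0.5

```text
t: 14.15
eef_pos: [0.4349, -0.1179, 0.0345]
eef_rot: [3.141, 0.001, 1.993]
force: [1.8, 4.2, 8.0]
finger_gap: 0.0442
```

```bash
python3 - <<'E'
from h import *
st(); mv(.611,.1235,.085,98.1)
E
```

```text
t 14.15 pos [ 0.4349 -0.1179  0.0345] rot [1.7995e+02 4.0000e-02 1.1417e+02] F [1.8 4.2 8. ] gap 0.0442
row [ 0.1975  0.3461 -0.0672] [0.0002 0.0001 0.0446] rows 5.0
```

send_rows:
  steps:
    - [0,0,-0.0672,0,0,0]
    - [0.035,0.065,-0.0672,0,0,0.01]
    - [0.075,0.13,-0.0672,0,0,0.02]
    - [0.115,0.2,-0.0672,0,0,0.03]
    - [0.15,0.265,-0.0672,0,0,0.0446]

```text
t: 14.78
eef_pos: [0.5709, 0.0681, 0.0849]
eef_rot: [3.141, 0.0, 1.71]
force: [1.2, -0.5, -1.1]
finger_gap: 0.0442
```

```bash
python3 - <<'E'
from h import *
st(); mv(.611,.1235,.07,98.1)
E
```

```text
t 14.78 pos [0.5709 0.0681 0.0849] rot [1.7994e+02 1.0000e-02 9.8000e+01] F [ 1.2 -0.5 -1.1] gap 0.0442
row [0.0658 0.0632 0.0199] [ 0.0002  0.     -0.0003] rows 2.0
```

send_rows:
  steps:
    - [0.0658,0.0632,0.02,0,0,0]
    - [0.0658,0.0632,0.02,0,0,0]
    - [0.0658,0.0632,0.02,0,0,0]
    - [0.0658,0.0632,0.02,0,0,0]

```text
t: 15.28
eef_pos: [0.6089, 0.1205, 0.0694]
eef_rot: [-3.141, 0.0, 1.712]
force: [-0.5, 0.0, -1.1]
finger_gap: 0.0446
```

```bash
python3 - <<'E'
from h import *
st(); c=cap('wrist','w9'); W=cloud(c); print(W[300:380:20,310:340:10,2].round(4)); mv(.611,.1235,.07,98.1)
E
```

```text
t 15.28 pos [0.6089 0.1205 0.0694] rot [-1.7996e+02  1.0000e-02  9.8080e+01] F [-0.5  0.  -1.1] gap 0.0446
[[0.0562 0.0587 0.0562]
 [0.0588 0.0581 0.0585]
 [   nan 0.0581 0.057 ]
 [0.0221 0.0224 0.0216]]
row [ 0.0037  0.0032 -0.0006] [-0.0001  0.     -0.0001] rows 1.0
```

View pics/w9.png

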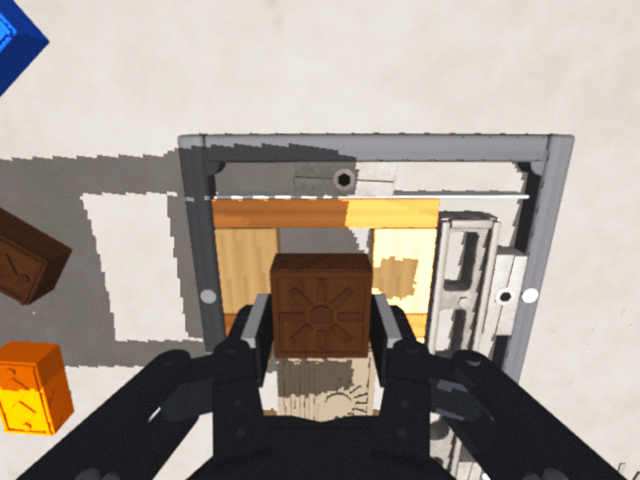

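Block in view: top face about (273,273), (370,273), (368,355), (276,356). Well edges at u=278 and u=371, far edge at v=228.

```bash
python3 - <<'E'
from h import *
c=cap('wrist'); r=lambda L,z:ray(c,L,z)[:,:2]*1000
b=r([(273,273),(370,273),(368,355),(276,356)],.0578);
M=R.from_euler('z',8.1,degrees=True).as_matrix()[:2,:2]
f=lambda q:((q-[623.9,34.8])@M).round(1)
print(b.mean(0),cv2.minAreaRect(b.astype(np.float32)),'blk',f(b.mean(0)))
print(f(r([(278,240),(371,240),(325,228)],.015)));print(f(r([(180,136),(573,136)],.015)));st()
E
```

```text
[609.0401861 120.2700426] ((608.87451171875, 120.38262176513672), (44.285701751708984, 43.74908447265625), 8.827189445495605) blk [-2.7 86.7]
[[-27.  109. ]
 [ 24.9 109. ]
 [ -0.8 116. ]]
[[-74.5 164.8]
 [125.8 165.2]]
t 15.38 pos [0.6092 0.1205 0.0696] rot [-180.      0.     98.05] F [ 0.7 -0.6 -0.2] gap 0.0443
```

send_rows:
  steps:
    - [0.0031,0.0023,0.012,0,0,0]
    - [0.0031,0.0023,0.024,0,0,0]
    - [0.0031,0.0023,0.036,0,0,0]
    - [0.0031,0.0023,0.0452,0,0,0]
    - [0.0031,0.0023,0.0452,0,0,0]

```text
t: 16.0
eef_pos: [0.6107, 0.1241, 0.0347]
eef_rot: [-3.141, 0.0, 1.713]
force: [0.4, 0.5, -0.6]
finger_gap: 0.0444
```

send_rows:
  steps:
    - [0,0,0,0,0,0]
    - [0,0,0,0,0,0]
    - [0,0,0,0,0,0]
    - [0,0,-0.04,0,0,0]
    - [0,0,-0.1,0,0,0]
  gripper: -0.3

```text
t: 16.62
eef_pos: [0.6101, 0.124, 0.1099]
eef_rot: [-3.139, 0.0, 1.713]
force: [0.5, -0.7, -0.1]
finger_gap: 0.0553
```

```bash
python3 - <<'E'
from h import *
st(); c=cap('wrist','w10'); W=cloud(c);np.savez('w10.npz',W=W)
mv(.423,.108,.11,152.3)
E
```

```text
t 16.62 pos [0.6101 0.124  0.1099] rot [-179.85    0.     98.13] F [ 0.5 -0.7 -0.1] gap 0.0553
row [ 0.0141 -0.2542  0.0072] [ 0.0008  0.0004 -0.1505] rows 6.0
```

View pics/w10.png

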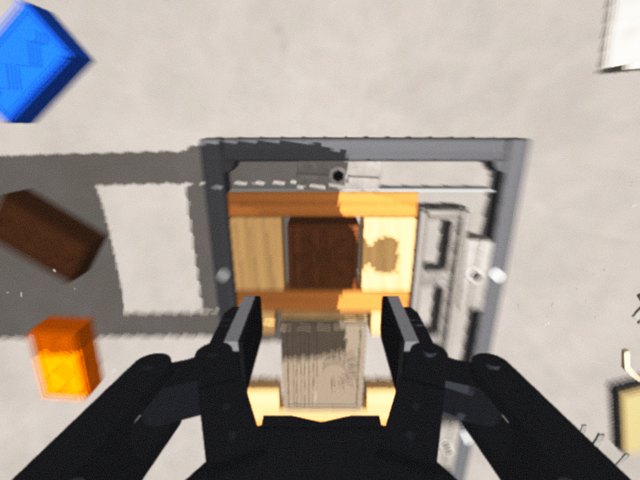

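The square block sits in its well at (288..360, 218..290) and the plate is still in place. Next is the long block.

send_rows:
  steps:
    - [0,-0.06,0,0,0,-0.02]
    - [0.005,-0.12,0.0,0,0,-0.04]
    - [0.01,-0.17,0.007,0,0,-0.065]
    - [0.01,-0.2,0.007,0,0,-0.09]
    - [0.01,-0.2,0.007,0,0,-0.115]

```text
t: 17.3
eef_pos: [0.4596, 0.1101, 0.105]
eef_rot: [-3.141, -0.001, 2.441]
force: [0.7, 0.5, -0.2]
finger_gap: 0.0552
```

```bash
python3 - <<'E'
from find import *
W=np.load('w10.npz')['W'];print('sq top z',W[230:280:10,300:350:12,2].round(4).tolist())
st(); mv(.423,.108,.11,152.3)
E
```

```text
sq top z [[0.022, 0.0214, 0.0237, 0.0207, 0.0228], [0.0221, 0.0209, 0.0238, 0.0233, 0.0213], [0.0218, 0.0234, 0.0244, 0.0221, 0.0218], [0.0217, 0.0232, 0.0237, 0.0221, 0.0221], [0.0224, 0.0209, 0.023, 0.0233, 0.0216]]
t 17.3 pos [0.4596 0.1101 0.105 ] rot [-1.7995e+02 -4.0000e-02  1.3983e+02] F [ 0.7  0.5 -0.2] gap 0.0552
row [ 0.0354 -0.0336 -0.0066] [-0.0001 -0.0001 -0.0346] rows 2.0
```

send_rows:
  steps:
    - [0,-0.01,0,0,0,-0.0346]
    - [0,-0.01,0,0,0,-0.0346]
    - [0,-0.01,0,0,0,-0.0346]

```text
t: 17.68
eef_pos: [0.4569, 0.1048, 0.1051]
eef_rot: [3.141, 0.0, 2.649]
force: [0.0, -0.3, -0.4]
finger_gap: 0.0555
```

```bash
python3 - <<'E'
from find import *
st(); find(.423,.108,.018,.03,'w11'); mv(.423,.108,.033,152.3)
E
```

```text
t 17.68 pos [0.4569 0.1048 0.1051] rot [1.7998e+02 2.0000e-02 1.5177e+02] F [ 0.  -0.3 -0.4] gap 0.0555
bbox [ 271  160   57   94 5042] ((421.74322509765625, 108.8696060180664), (34.04834747314453, 60.24784469604492), 62.77748107910156) z 0.0225
row [ 0.042  -0.0176  0.096 ] [ 0.      0.     -0.0014] rows 2.0
```

send_rows:
  steps:
    - [0.044,-0.0173,0.02,0,0,-0.0025]
    - [0.044,-0.0173,0.05,0,0,-0.0025]
    - [0.044,-0.0173,0.08,0,0,-0.0025]
    - [0.044,-0.0173,0.095,0,0,-0.0025]
    - [0.044,-0.0173,0.095,0,0,-0.0025]

```text
t: 18.35
eef_pos: [0.4211, 0.1087, 0.0333]
eef_rot: [-3.141, -0.001, 2.667]
force: [-0.3, 0.7, 0.6]
finger_gap: 0.0556
```

send_rows:
  steps:
    - [0,0,0,0,0,0]
    - [0,0,0,0,0,0]
    - [0,0,0,0,0,0]
    - [0,0,0,0,0,0]
    - [0,0,0,0,0,0]
  gripper: 0.8

```text
t: 18.98
eef_pos: [0.4218, 0.1087, 0.0345]
eef_rot: [3.141, 0.001, 2.668]
force: [-2.2, -1.7, 7.5]
finger_gap: 0.0327
```

```bash
python3 - <<'E'
from h import *
st(); mv(.6365,-.0545,.085,188.1)
E
```

```text
t 18.98 pos [0.4218 0.1087 0.0345] rot [1.7996e+02 5.0000e-02 1.5286e+02] F [-2.2 -1.7  7.5] gap 0.0327
row [-0.3541 -0.0631 -0.067 ] [ 0.0001  0.0002 -0.0979] rows 5.0
```

send_rows:
  steps:
    - [0,0,-0.067,0,0,0]
    - [-0.07,-0.0125,-0.067,0,0,-0.02]
    - [-0.14,-0.025,-0.067,0,0,-0.045]
    - [-0.21,-0.037,-0.067,0,0,-0.07]
    - [-0.28,-0.05,-0.067,0,0,-0.0979]

```text
t: 19.6
eef_pos: [0.5927, -0.0217, 0.0848]
eef_rot: [-3.141, 0.001, -2.995]
force: [0.7, 0.1, -1.1]
finger_gap: 0.0328
```

```bash
python3 - <<'E'
from h import *
st(); mv(.6365,-.0545,.07,188.1)
E
```

```text
t 19.6 pos [ 0.5927 -0.0217  0.0848] rot [-1.7999e+02  6.0000e-02 -1.7158e+02] F [ 0.7  0.1 -1.1] gap 0.0328
row [-0.0514 -0.0518  0.0198] [-0.      0.0002  0.0009] rows 1.0
```

send_rows:
  steps:
    - [-0.0514,-0.0518,0.02,0,0,0.0009]
    - [-0.0514,-0.0518,0.02,0,0,0.0009]
    - [-0.0514,-0.0518,0.02,0,0,0.0009]
    - [-0.0514,-0.0518,0.02,0,0,0.0009]

```text
t: 20.1
eef_pos: [0.634, -0.0527, 0.0695]
eef_rot: [3.141, -0.0, -3.005]
force: [0.0, -0.3, -0.7]
finger_gap: 0.0322
```

```bash
python3 - <<'E'
from h import *
st(); c=cap('wrist','w12'); W=cloud(c); print(W[270:390:20,310:340:10,2].round(4)); mv(.6365,-.0545,.07,188.1)
E
```

```text
t 20.1 pos [ 0.634  -0.0527  0.0695] rot [ 1.7999e+02 -2.0000e-02 -1.7217e+02] F [ 0.  -0.3 -0.7] gap 0.0322
[[0.0567 0.0579 0.0579]
 [0.0584 0.0592 0.0584]
 [0.0571 0.0582 0.0573]
 [0.0586 0.0586 0.0588]
 [0.0564 0.0584 0.0577]
 [0.0181 0.0179 0.0177]]
row [-0.0027 -0.0029 -0.0007] [ 0.     -0.     -0.0007] rows 1.0
```

View pics/w12.png

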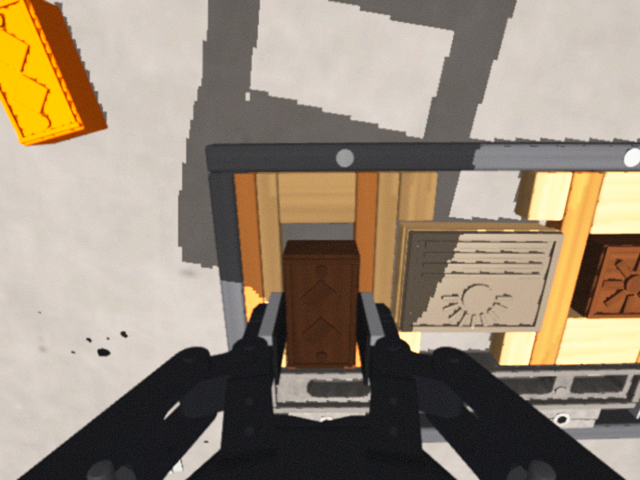

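The long block is held, top face about (285,257), (358,257), (355,366), (288,366). Well edges: u≈281 and 356 at v≈232, with the edge on the robot's side at v≈222.

```bash
python3 - <<'E'
from h import *
c=cap('wrist'); r=lambda L,z:ray(c,L,z)[:,:2]*1000
b=r([(285,257),(358,257),(355,366),(288,366)],.058)
M=R.from_euler('z',8.1,degrees=True).as_matrix()[:2,:2]
f=lambda q:((q-[623.9,34.8])@M).round(1)
print(b.mean(0),cv2.minAreaRect(b.astype(np.float32)),'blk',f(b.mean(0)))
print(f(r([(281,232),(356,232),(320,222),(207,146),(522,172),(550,172)],.015)));st()
im=cv2.imread('pics/w12.png')[200:380,230:410];cv2.imwrite('pics/w12c.png',cv2.resize(im,None,fx=3.3,fy=3.3,interpolation=cv2.INTER_CUBIC))
E
```

```text
[633.30763807 -52.10957761] ((633.3053588867188, -52.09294891357422), (57.133323669433594, 32.61867141723633), 7.894403457641602) blk [ -2.9 -87.4]
[[ -29.2 -109.6]
 [ -29.   -68.1]
 [ -34.9  -88. ]
 [ -75.4 -145.6]
 [ -61.9   18.3]
 [ -61.9   33.2]]
t 20.2 pos [ 0.6344 -0.0527  0.0695] rot [ 180.      0.   -172.16] F [ 0.1  0.  -0.4] gap 0.0327
```

View pics/w12c.png

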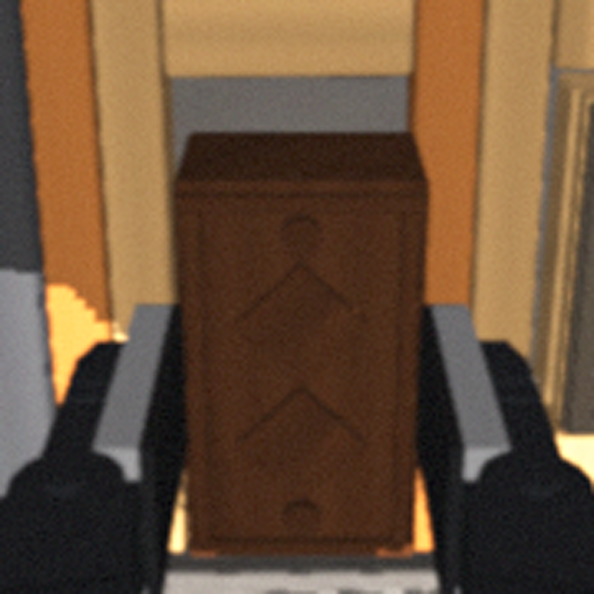

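send_rows:
  steps:
    - [-0.0025,-0.002,0.012,0,0,0]
    - [-0.0025,-0.002,0.024,0,0,0]
    - [-0.0025,-0.002,0.036,0,0,0]
    - [-0.0025,-0.002,0.0453,0,0,0]
    - [-0.0025,-0.002,0.0453,0,0,0]

```text
t: 20.82
eef_pos: [0.6367, -0.0547, 0.0343]
eef_rot: [3.141, -0.001, -3.006]
force: [-0.2, 0.0, -0.2]
finger_gap: 0.0328
```

send_rows:
  steps:
    - [0,0,0,0,0,0]
    - [0,0,0,0,0,0]
    - [0,0,0,0,0,0]
    - [0,0,-0.04,0,0,0]
    - [0,0,-0.1,0,0,0]
  gripper: -0.05

```text
t: 21.45
eef_pos: [0.6359, -0.0545, 0.1097]
eef_rot: [3.141, -0.003, -3.005]
force: [0.7, 0.0, 0.3]
finger_gap: 0.0448
```

send_rows:
  steps:
    - [0,0,-0.06,0,0,0]
    - [0,0,-0.06,0,0,0]
    - [0,0,-0.06,0,0,0]
  gripper: -1

```text
t: 21.82
eef_pos: [0.6366, -0.0546, 0.1548]
eef_rot: [3.142, -0.0, -3.005]
force: [0.4, 0.2, 0.1]
finger_gap: 0.0857
```

```bash
python3 - <<'E'
from h import *
st(); c=cap('wrist','w13'); W=cloud(c);np.savez('w13.npz',W=W)
mv(.449,.355,.15,87.8)
E
```

```text
t 21.82 pos [ 0.6366 -0.0546  0.1548] rot [ 1.800e+02 -1.000e-02 -1.722e+02] F [0.4 0.2 0.1] gap 0.0857
row [0.1733 0.5749 0.006 ] [-1.000e-04 -2.000e-04  2.778e-01] rows 10.0
```

View pics/w13.png

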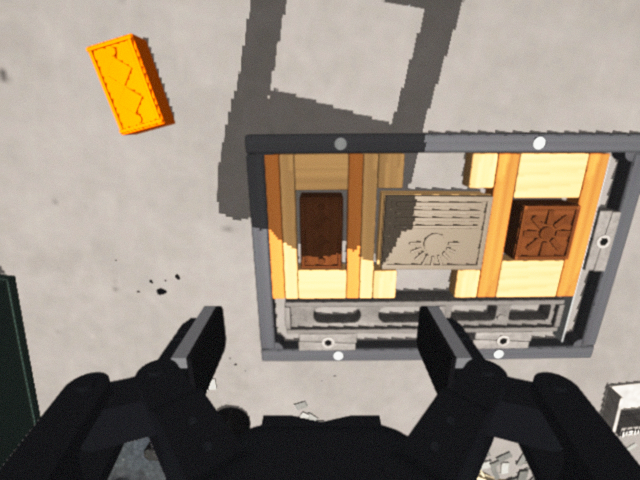

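All four parts sit in the chase: long block at (322,230), plate at (433,230), square block at (547,230).

send_rows:
  steps:
    - [0.02,0.06,0,0,0,0.026]
    - [0.04,0.12,0,0,0,0.053]
    - [0.06,0.18,0,0,0,0.08]
    - [0.08,0.24,0,0,0,0.107]
    - [0.1,0.3,0,0,0,0.135]

```text
t: 22.5
eef_pos: [0.5306, 0.1591, 0.1537]
eef_rot: [-3.14, -0.001, 2.424]
force: [1.2, -0.3, -0.2]
finger_gap: 0.0853
```

```bash
python3 - <<'E'
from h import *
W=np.load('w13.npz')['W']
M=R.from_euler('z',8.1,degrees=True).as_matrix()[:2,:2]
for n,(u,v) in dict(lg=(322,230),pl=(433,230),sq=(547,230)).items():
    m=np.zeros(W.shape[:2],bool); m[180:285,u-65:u+65]=1
    m&=(W[...,2]>.0195)
    k,L,S,_=cv2.connectedComponentsWithStats(m.astype(np.uint8)); p=W[L==L[v,u]]
    r=cv2.minAreaRect((p[:,:2]*1000).astype(np.float32))
    print(n,np.nanmedian(p[:,2]).round(4),r,((np.array(r[0])-[623.9,34.8])@M).round(1))
st(); mv(.449,.355,.15,87.8)
E
```

```text
lg 0.0226 ((636.066650390625, -54.66808319091797), (59.603965759277344, 33.99325180053711), 7.7400383949279785) [ -0.6 -90.3]
pl 0.0228 ((623.0326538085938, 35.277626037597656), (62.219032287597656, 84.56328582763672), 7.688061714172363) [-0.8  0.6]
sq 0.0228 ((609.9915771484375, 123.67493438720703), (46.53544998168945, 47.37986755371094), 8.385289192199707) [-1.2 89.9]
t 22.5 pos [0.5306 0.1591 0.1537] rot [-1.7990e+02 -7.0000e-02  1.3886e+02] F [ 1.2 -0.3 -0.2] gap 0.0853
row [0.2537 0.1251 0.0051] [-3.000e-04 -1.000e-04  1.418e-01] rows 5.0
```

send_rows:
  steps:
    - [0.04,0.02,0,0,0,0.027]
    - [0.08,0.04,0,0,0,0.055]
    - [0.12,0.065,0,0,0,0.083]
    - [0.16,0.085,0,0,0,0.111]
    - [0.19,0.09,0,0,0,0.1418]

```text
t: 23.12
eef_pos: [0.4672, 0.3033, 0.1537]
eef_rot: [-3.14, 0.001, 1.539]
force: [0.9, -0.3, 0.3]
finger_gap: 0.0855
```

send_rows:
  steps:
    - [0,0,0,0,0,0]
    - [0,0,0,0,0,0]

```text
t: 23.38
eef_pos: [0.4682, 0.3018, 0.1543]
eef_rot: [-3.141, 0.001, 1.549]
force: [0.0, -0.1, -0.1]
finger_gap: 0.0856
```

```bash
python3 - <<'E'
from find import *
st(); find(.449,.355,.035,.048,'w14',.1); mv(.449,.355,.1,87.8)
E
```

```text
t 23.38 pos [0.4682 0.3018 0.1543] rot [-1.7995e+02  4.0000e-02  8.8720e+01] F [ 0.  -0.1 -0.1] gap 0.0856
bbox [  236    45   107   224 21533] ((447.15313720703125, 356.9437561035156), (152.24554443359375, 68.12177276611328), 87.53072357177734) z 0.0409
row [ 0.0706 -0.0276  0.0726] [-0.0001  0.0001  0.0024] rows 2.0
```

send_rows:
  steps:
    - [0.073,-0.03,0.0,0,0,0.0033]
    - [0.073,-0.03,0.06,0,0,0.0033]
    - [0.073,-0.03,0.11,0,0,0.0033]
    - [0.073,-0.03,0.1657,0,0,0.0033]
    - [0.073,-0.03,0.1657,0,0,0.0033]

```text
t: 24.05
eef_pos: [0.4461, 0.3557, 0.0283]
eef_rot: [-3.137, 0.003, 1.525]
force: [0.4, -0.8, -0.1]
finger_gap: 0.0854
```

send_rows:
  steps:
    - [0,0,0,0,0,0]
    - [0,0,0,0,0,0]
    - [0,0,0,0,0,0]
    - [0,0,0,0,0,0]
  gripper: 0.0
  grip_force: 60

```text
t: 24.55
eef_pos: [0.4481, 0.358, 0.0324]
eef_rot: [3.14, -0.001, 1.524]
force: [0.6, -2.6, 10.3]
finger_gap: 0.0668
```

```bash
python3 - <<'E'
from h import *
st(); mv(.623,.0353,.12,97.9)
E
```

```text
t 24.55 pos [0.4481 0.358  0.0324] rot [ 1.7989e+02 -8.0000e-02  8.7320e+01] F [ 0.6 -2.6 10.3] gap 0.0668
row [-0.4187  0.2532 -0.1169] [ 0.0003 -0.0002 -0.0294] rows 7.0
```

send_rows:
  steps:
    - [0,0,-0.03,0,0,0]
    - [0,0,-0.09,0,0,0]
    - [-0.055,0.033,-0.117,0,0,0]
    - [-0.11,0.067,-0.117,0,0,-0.007]
    - [-0.165,0.1,-0.117,0,0,-0.015]

```text
t: 25.18
eef_pos: [0.5174, 0.2294, 0.1198]
eef_rot: [3.14, -0.001, 1.62]
force: [0.5, 0.5, -4.7]
finger_gap: 0.0667
```

```bash
python3 - <<'E'
from h import *
st(); mv(.623,.0353,.12,97.9)
E
```

```text
t 25.18 pos [0.5174 0.2294 0.1198] rot [ 1.7988e+02 -4.0000e-02  9.2840e+01] F [ 0.5  0.5 -4.7] gap 0.0667
row [-2.655e-01  1.278e-01 -1.000e-04] [ 0.0003 -0.0001 -0.014 ] rows 4.0
```

send_rows:
  steps:
    - [-0.055,0.027,0,0,0,-0.004]
    - [-0.12,0.058,0,0,0,-0.008]
    - [-0.19,0.092,0,0,0,-0.014]
    - [-0.24,0.115,0,0,0,-0.014]
    - [-0.2655,0.1278,0,0,0,-0.014]

```text
t: 25.8
eef_pos: [0.6225, 0.034, 0.1193]
eef_rot: [3.14, 0.0, 1.704]
force: [0.6, -0.0, -4.4]
finger_gap: 0.0668
```

send_rows:
  steps:
    - [0,0,0.03,0,0,0]
    - [0,0,0.05,0,0,0]
    - [0,0,0.06,0,0,0]
    - [0,0,0.06,0,0,0]

```text
t: 26.3
eef_pos: [0.6211, 0.0366, 0.0732]
eef_rot: [-3.141, -0.0, 1.707]
force: [-1.0, -0.0, -4.5]
finger_gap: 0.0664
```

```bash
python3 - <<'E'
from find import *
st(); find(.623,.0353,.065,.1,'w15',.1)
find(.623,.0353,.085,.1,None,.1)
mv(.623,.0353,.0575,97.9)
E
```

```text
t 26.3 pos [0.6211 0.0366 0.0732] rot [-1.7994e+02 -1.0000e-02  9.7790e+01] F [-1.  -0.  -4.5] gap 0.0664
bbox [  192   147   259   282 51160] ((618.798583984375, 50.89728546142578), (94.73029327392578, 122.05891418457031), 8.217625617980957) z 0.0817
bbox [ 192  322   48   67 1372] ((586.2784423828125, 34.122962951660156), (14.244832992553711, 23.226484298706055), 44.83318328857422) z 0.0931
row [-0.0018  0.0015  0.0219] [ 0.0001  0.     -0.0003] rows 1.0
```

```bash
python3 - <<'E'
from h import *
c=cap('wrist');W=cloud(c)
M=R.from_euler('z',7.9,degrees=True).as_matrix()[:2,:2]
Q=np.dstack([(W[...,:2]*1000-[623,35.3])@M,W[...,2:]*1000])
m=(abs(Q[...,0])<60)&(Q[...,2]>74)&(Q[...,2]<90)&(Q[...,1]>25); p=Q[m]
print(p[:,1].max(),np.percentile(p[:,1],99.5),np.percentile(p[:,0],[.5,99.5]))
p=p[abs(p[:,0])<28]
print(np.linalg.lstsq(np.c_[p[:,:2],np.ones(len(p))],p[:,2],rcond=None)[0]); st()
E
```

```text
76.74477121629137 76.55833785047341 [-34.53874992  31.32150865]
[ 1.23815695e-03 -1.43221099e-02  8.30953358e+01]
t 26.45 pos [0.6219 0.0364 0.0741] rot [1.7995e+02 1.0000e-02 9.7780e+01] F [ 0.3  1.5 -3.4] gap 0.0668
```

send_rows:
  steps:
    - [0,0.002,0.006,0,0,0]
    - [0,0.002,0.012,0,0,0]
    - [0,0.002,0.018,0,0,0]
    - [0,0.002,0.021,0,0,0]
    - [0,0.002,0.021,0,0,0]

```text
t: 27.08
eef_pos: [0.6228, 0.0363, 0.0575]
eef_rot: [-3.141, -0.0, 1.706]
force: [-0.2, 0.4, -4.2]
finger_gap: 0.0671
```

send_rows:
  steps:
    - [0,0,0.001,0,0,0]
    - [0,0,0.002,0,0,0]
    - [0,0,0.002,0,0,0]

```text
t: 27.45
eef_pos: [0.623, 0.0363, 0.0563]
eef_rot: [3.142, 0.0, 1.706]
force: [0.5, 0.4, -4.3]
finger_gap: 0.0667
```

```bash
python3 - <<'E'
from h import *
c=cap('wrist');W=cloud(c)
M=R.from_euler('z',7.9,degrees=True).as_matrix()[:2,:2]
Q=np.dstack([(W[...,:2]*1000-[623,35.3])@M,W[...,2:]*1000])
m=(abs(Q[...,0])<28)&(Q[...,2]>54)&(Q[...,2]<75)&(Q[...,1]>25); p=Q[m]
print(np.percentile(p[:,1],99.5),np.linalg.lstsq(np.c_[p[:,:2],np.ones(len(p))],p[:,2],rcond=None)[0]); st()
E
```

```text
76.24481812018053 [-1.34231462e-05 -1.61116762e-02  6.54892140e+01]
t 27.5 pos [0.623  0.0363 0.0563] rot [179.99  -0.    97.75] F [ 0.7  0.1 -3.7] gap 0.0669
```

send_rows:
  steps:
    - [0,0,0.0008,0,0,0]
    - [0,0,0.0015,0,0,0]
    - [0,0,0.0015,0,0,0]

```text
t: 27.88
eef_pos: [0.623, 0.0363, 0.0554]
eef_rot: [3.141, 0.0, 1.706]
force: [-0.6, 0.3, 2.8]
finger_gap: 0.0665
```

send_rows:
  steps:
    - [0,0,0.0005,0,0,0]
    - [0,0,0.001,0,0,0]
    - [0,0,0.001,0,0,0]

```text
t: 28.25
eef_pos: [0.623, 0.0363, 0.0553]
eef_rot: [3.141, 0.0, 1.706]
force: [-6.4, -0.4, 16.0]
finger_gap: 0.0667
```

Seated gently: the force went from -4 to about 16 N. Now release and retreat.

send_rows:
  steps:
    - [0,0,0,0,0,0]
    - [0,0,0,0,0,0]
    - [0,0,0,0,0,0]
    - [0,0,0,0,0,0]
  gripper: -1

```text
t: 28.75
eef_pos: [0.623, 0.0363, 0.0543]
eef_rot: [-3.142, 0.0, 1.706]
force: [0.2, 0.1, 0.0]
finger_gap: 0.0855
```

send_rows:
  steps:
    - [0,0,-0.02,0,0,0]
    - [0,0,-0.06,0,0,0]
    - [0,0,-0.12,0,0,0]
    - [-0.05,0,-0.16,0,0,0]
    - [-0.08,0,-0.16,0,0,0]

```text
t: 29.38
eef_pos: [0.6329, -0.0244, 0.1781]
eef_rot: [3.136, 0.001, 1.706]
force: [-0.3, 0.5, -0.8]
finger_gap: 0.0856
```

send_rows:
  steps:
    - [0,0,0,0,0,0]
    - [0,0,0,0,0,0]
    - [0,0,0,0,0,0]
    - [0,0,0,0,0,0]

```text
t: 29.88
eef_pos: [0.6309, -0.0225, 0.1739]
eef_rot: [-3.141, -0.0, 1.707]
force: [-0.4, -0.3, -1.1]
finger_gap: 0.0855
```

```bash
python3 - <<'E'
from h import *
st();c=cap('wrist','w16');W=cloud(c)
M=R.from_euler('z',7.9,degrees=True).as_matrix()[:2,:2]
Q=np.dstack([(W[...,:2]*1000-[623,35.3])@M,W[...,2:]*1000])
m=(abs(Q[...,0])<60)&(abs(Q[...,1])<110)&(Q[...,2]>57)&(Q[...,2]<70)
k,L,S,_=cv2.connectedComponentsWithStats(m.astype(np.uint8));p=Q[L==1+S[1:,4].argmax()]
print(cv2.minAreaRect(p[:,:2].astype(np.float32)),np.linalg.lstsq(np.c_[p[:,:2],np.ones(len(p))],p[:,2],rcond=None)[0])
E
```

```text
t 29.88 pos [ 0.6309 -0.0225  0.1739] rot [-1.7996e+02 -1.0000e-02  9.7790e+01] F [-0.4 -0.3 -1.1] gap 0.0855
((-0.4256591796875, 0.34249114990234375), (68.40716552734375, 151.0988311767578), 0.0036330698058009148) [ 1.18915888e-03 -7.16904569e-04  6.38620367e+01]
```

View pics/w16.png

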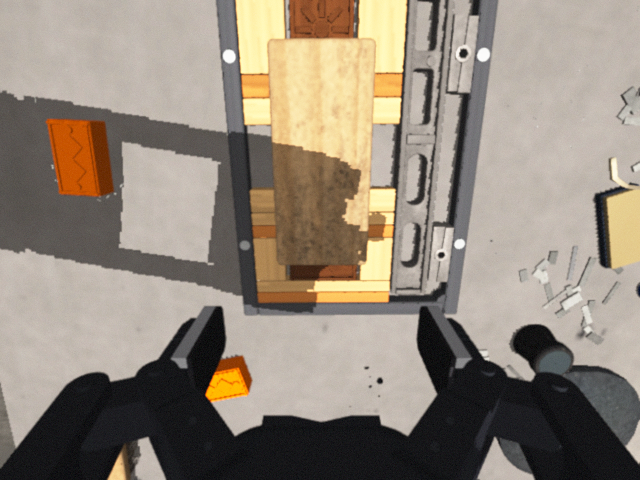

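The planing block, at (270..375, 38..265), lies level and centred within 1 mm, aligned with the plate. Its sole is at about 23.9 mm and the gripper is clear, so I'm handing in.

```bash
python3 -c "
from h import *
print(arm.sign_off()); st()"
```

```text
the job is handed in; nothing more can be done
None
the job is handed in; nothing more can be done
```

The forme is made up and handed in at about 30 s of the 109 s allowed. I laid the base board first, then the plate face up on it. The square and long blocks followed in their own wells, and last the planing block went on gently, about 16 N at the wrist as it seated. The type brush and the look-alikes were left alone.

| Part | Last check | Offset from target | Height |
|---|---|---|---|
| Base board | before the plate went on | about 1.5 mm | flat, not measured directly |
| Lino plate | after all four parts were in | within 1 mm | top at 22.8 mm |
| Square block | after all four parts were in | within 1.5 mm | top at 22.8 mm |
| Long block | after all four parts were in | within 1 mm | top at 22.6 mm |
| Planing block | after release | 0.5 mm from the plate's middle | sole about 23.9 mm, level, in line |

- **Disagreement between views:** the top and wrist cameras differed by 1 to 2 mm on the chase position. I settled each placing from the wrist view.
- **Corrected on the way:** the plate was held 9 mm off along its length, and I fixed that before lowering it.
- **Not re-checked:** I did not measure the brush again at the end; nothing was placed or gripped near it.
- **Pictures:** I viewed 16, two past the budget of 14.

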